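Hold the hand magnifier over the beetle on the light pad

ROBOT

A 7-joint arm with a two-finger parallel gripper is mounted at the origin on the work surface. World frame = base frame: x ahead of the robot, y to its left, z up, the work surface at z = 0. Lengths are in m, angles in rad, forces in N, time in s.
With the tool pointing down it reaches from about 0.4 to 0.9 m from the base axis. Payload 5.5 kg.
Tool frame: the origin (TCP) lies midway between the tips of the shut fingers; the grasp point (between the pads) lies 19 mm behind it (manip.grip_depth is the distance from the TCP to the grasp point, in m); z points along the fingers, x is the direction in which the jaws open and shut, and the axes are right-handed (so a half turn about z gives the same grasp; the last joint's range is limited). The gripper opens to 92 mm and grips with 3 to 60 N. Pads are 19 mm wide; open, the fingers measure 130 mm over their backs; the gripper's body (75 mm by 190 mm) begins 47 mm behind the grasp point.
Start: joints at [1.475, 0.501, -0.427, 1.55, 0.221, 1.138, -0.21], TCP at [0.228, -0.609, 0.227] pointing down, gripper open.
Joint ranges: [-2.88, 2.88], [-0.31, 2.03], [-1.54, 1.56], [0.2, 2.42], [-1.41, 4.55], [0.19, 2.02], [-2.57, 2.57]. Speed limits (rad/s): [2.57, 2.57, 3.14, 3.14, 3.14, 3.14, 3.14].

INTERFACE

Orientations are given as a unit quaternion [x, y, z, w].
In Python, from bench import manip, effector, viewer gives the robot as it stands. Calls block until the motion is done:
- manip.move_pose(position, orientation): joint-space move of the TCP to a pose.
- manip.servo_line(position, ori=None, vel=0.15): straight line of the TCP; ori=None keeps the orientation; vel is the mean speed in m/s.
- manip.movej(angles): joint-space move.
- effector.open_jaws() and effector.close(f_grip=None): open the fingers fully, or close them until they stop; f_grip is the grip in N (None keeps the last).
- manip.sleep(seconds).
- manip.solve_ik(position, orientation): joint angles nearest the present ones, or None.
- viewer.get_image(name): name is "scene" or "top" or "wrist"; returns the picture (384x512x3 uint8, red, green, blue); there is no depth.
- viewer.get_calibration(name): a dict with "vfov" (degrees; the focal length in pixels is half the picture's height over the tangent of half this angle, whatever the lens; pixels are square), "cx", "cy" (the principal point, pixels), "dist_coeffs" ([k1, k2, p1, p2, k3] as OpenCV has them; the pictures are not rectified), "eye" and "attitude" of the camera in the world. Camera axes: x right, y down, z forward; pixel columns grow to the right and rows downward; lengths in m; the calibration is good to about 2 mm. A picture is of the moment at which its call begins: read the wrist's pose just before it. get_calibration takes no time and is no camera call; for the wrist camera it gives the pose at the moment of the call.
A pose or a line that the arm cannot do raises manip.PlanningError and nothing moves.
- manip.hand_in(): hands the job in, once; it reports no verdict.
Readings, each from a call of its own:
- manip.current_clock(): time.
- manip.current_q(): joint angles.
- manip.current_joint_velocities(): joint speeds.
- manip.current_tau(): joint torques, N m.
- manip.current_tool_pos(): TCP position.
- manip.current_tcp_rot(): TCP orientation.
- manip.current_force(): force on the tool from outside, world axes, zero at the start.
- manip.current_wrist_torque(): the same for the moment, N m.
- manip.current_finger_gap(): finger opening in m.
Only numpy, scipy, OpenCV 4.12 (cv2) and the standard library are available. Lean on these libraries where they do the work, as an engineer would, in place of code of your own. Each camera call takes 0.05 s, during which the arm holds its last target. There are 200 camera calls.

TASK

Set the round resin block with the beetle down flat in the middle of the light pad's white window and let go of it. Then pick up the hand magnifier, carry it over the row of staining jars and hold it still over the beetle so that it can be looked at: lens level, centred over the round block, about 25 mm of clear air between the block's top and the underside of the lens head, touching nothing but your gripper - and finish like that, still holding it there. The magnifier must never bump the round block, and the jars, the dropper bottle and the square block stay where they are.

Things in the scene. Friction and masses are not known exactly. Their poses are not given: they have to be found in the camera images.
- round_block: Round clear resin disc with a white bottom and a dark beetle cast inside: 48 mm in diameter, 20 mm high, about 45 g, loose. Starts upright on the grey bench mat. Origin: centre of its underside; z up; its x axis is the way the beetle's head points.
- round_top (a point): Centre of the round block's top face, 20 mm above its origin; same axes.
- square_block: Square clear resin block with a white bottom and a brown snail shell cast inside: 44 x 44 mm, 20 mm high, loose, on the bench mat beside the round block, about 100 mm from it (centre to centre) along the mat's x axis, on either side. Not needed; leave it there. Origin: centre of its underside.
- magnifier: Hand magnifier lying flat on the bench mat, lens level, loose, about 110 g. Round black head 52 mm across, 14 mm high, with a clear 40 mm lens, a short neck, and a straight white handle 100 mm long. Origin: on the lens axis at the underside of the head, which is flush with the handle's underside. z: lens axis, up. The handle points along -x, at the start roughly towards the robot.
- magnifier_grip (a point): Point in the magnifier's handle near its balance point, 75 mm back from the lens axis, midway across the handle and at half its height (10 mm above the underside); same axes as the magnifier. The handle is flat-sided, 26 mm wide and 20 mm high, and spans 35 to 135 mm back from the lens axis.
- light_pad: Flat LED light pad fixed to the bench, 180 x 160 mm and 10 mm thick, grey frame with a white 140 x 120 mm window in the middle of its top, flush within 0.5 mm. Starts on the other side of the jar row from the bench mat, either to the left or to the right. Origin: centre of its underside; x along its 180 mm side.
- pad_centre (a point): Centre of the light pad's white window, at its top surface (10 mm above the bench); same axes as the pad.
- bench_mat: Thin grey mat fixed to the bench, 250 x 230 mm, 2 mm thick, on which the magnifier and the two resin blocks lie at the start: the magnifier along the half of the mat at -y of its centre, the blocks about 130 mm from it on the +y half. Origin: centre of its underside; x along its 250 mm side, roughly away from the robot; y to the left.
- jars: Staining set: four lidded square jars in a row in one white plastic carrier, 276 mm long, 74 mm wide, 92 mm high to the lids, about 1 kg, loose. It stands between the bench mat and the light pad, the row running roughly away from the robot. Origin: centre of its underside; x along the row, y across it. Not to be disturbed.
- dropper: Small upright plastic dropper bottle, 27 mm in diameter, 68 mm high, loose, standing on the bench beyond the far edge of the light pad, 125 mm or more from the pad's centre. Not to be disturbed. Origin: centre of its underside.
Mind the look-alikes: they are no part of the job. Of the things that look like the magnifier, the largest one is meant. Leave any brown or turquoise look-alike of the light_pad alone.

How it is judged:
On the way, in this order (a step that is already met when the one before it is completed fails the run):
1. the round block stands flat in the middle of the light pad's window (within 12 mm), let go and at rest (horizontal distance between round_block and pad_centre below 0.012 m and z of round_block in the frame of pad_centre between -0.003 and 0.003 m and angle between round_block's own z axis and vertical below 0.05 rad and contact force between the fingers and round_block below 0.1 N and linear speed of round_block below 0.02 m/s), for 0.3 s.
2. the magnifier, held in the gripper, is carried over the row of jars: its lens crosses the row above the lids without touching them (y of magnifier in the frame of jars between -0.05 and 0.05 m and x of magnifier in the frame of jars between -0.2 and 0.2 m and height (world z) of magnifier above 0.095 m and contact force between the fingers and magnifier above 1 N and contact force between magnifier and jars below 0.1 N).
At the end, for the whole second after the job is handed in: Round block flat, free, within 12 mm of the window's centre; magnifier still in the gripper, level within 8 degrees, lens within 10 mm of over the block's centre, 15 to 35 mm above it, touching none of the listed things; jars, bottle and square block within 20 mm of their starts (all of step 1 and horizontal distance between magnifier and round_top below 0.01 m and z of magnifier in the frame of round_top between 0.015 and 0.035 m and angle between magnifier's own z axis and vertical below 0.14 rad and linear speed of magnifier below 0.02 m/s and angular speed of magnifier below 0.2 rad/s and contact force between the fingers and magnifier above 1 N and contact force between magnifier and round_block below 0.1 N and contact force between magnifier and square_block below 0.1 N and contact force between magnifier and jars below 0.1 N and contact force between magnifier and dropper below 0.1 N and contact force between magnifier and light_pad below 0.1 N and contact force between magnifier and bench_mat below 0.1 N and distance of each of jars, dropper, square_block from where it was at the start of the episode below 0.02 m); the arm keeps its last pose, push and grip.
It fails at once if the magnifier bumps the round block (contact force between magnifier and round_block above 1 N).
It fails at once if the staining jars are pushed or tipped (distance of jars from where it was at the start of the episode above 0.02 m or angle between jars's own z axis and vertical above 0.15 rad).
It fails at once if the dropper bottle is pushed or knocked over (distance of dropper from where it was at the start of the episode above 0.02 m or angle between dropper's own z axis and vertical above 0.3 rad).
It fails at once if the square block is moved (distance of square_block from where it was at the start of the episode above 0.02 m).
It also fails if it takes over 61 s, if anything falls off the work surface, if the arm or the gripper's body presses on something with over 40 N, if the wrist force passes 120 N, or if a joint passes its speed limit or range.

## Working session

There is one attempt and no reset: what is moved stays moved. The work goes in short steps, each a Python script; the robot and the scene stay as the last script left them, time stands still between calls to the robot, and variables do not carry over. Pictures are saved under pics/ and viewed, about 8 in all and at most 12, crops included, and the job is handed in when it is done.

```bash
ls; mkdir -p pics; python3 - <<'E'
from bench import manip, effector, viewer
import cv2
for n in ("scene","top"):
    im=viewer.get_image(n); cv2.imwrite(f"pics/{n}0.png",im[:,:,::-1]); print(n,viewer.get_calibration(n))
print(viewer.get_calibration("wrist"),manip.current_clock(),manip.current_tcp_rot(),manip.grip_depth)
E
```

```text
pics
scene {'vfov': 47.30768319762534, 'cx': 257.22658747054516, 'cy': 191.28851209820706, 'dist_coeffs': array([-0.15497492,  0.        ,  0.        ,  0.        ,  0.        ]), 'eye': array([1.11808362, 0.36182675, 1.00478853]), 'attitude': array([ 0.46979879,  0.82343751, -0.27335385, -0.16284175])}
top {'vfov': 47.84856443947985, 'cx': 255.54606599228714, 'cy': 184.79919557886655, 'dist_coeffs': array([-0.00997273,  0.        ,  0.        ,  0.        ,  0.        ]), 'eye': array([0.30962163, 0.00642955, 1.33393948]), 'attitude': array([-0.70189576,  0.70886423, -0.04441373,  0.05367744])}
{'vfov': 67.55873393704778, 'cx': 251.89870406219305, 'cy': 194.49786701438296, 'dist_coeffs': array([-0.0627395,  0.       ,  0.       ,  0.       ,  0.       ]), 'eye': array([ 0.30221345, -0.57924064,  0.38414072]), 'attitude': array([ 0.81272538, -0.56313575, -0.08551308,  0.12265028])} 0.1 [ 8.21960042e-01 -5.69544487e-01 -6.95404492e-04 -5.32807974e-04] 0.0188
```

View pics/top0.png

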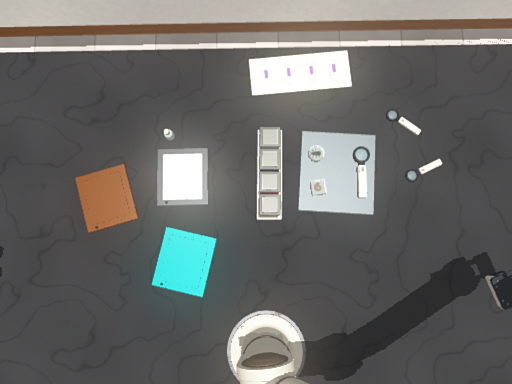

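View pics/scene0.png

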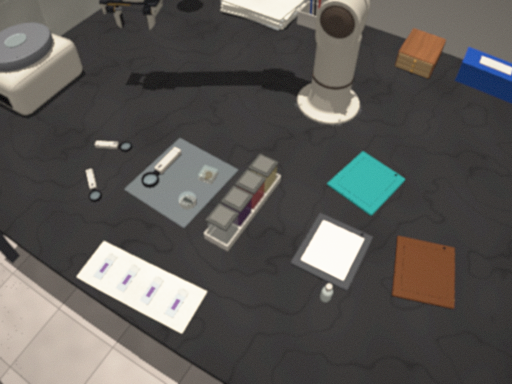

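Top view: candidates for the magnifier are the large one on the mat (head 361,155) and two smaller ones off the mat (392,115 and 412,175), so I choose the mat one. The round block is at (316,153) and the square one at (318,187). Pads: grey/white at (183,177), which is the one meant, plus turquoise (184,262) and brown (106,198). The jars are at (270,173) and the dropper at (168,133).

```bash
cat > h.py <<'E'
from bench import manip, effector, viewer
import numpy as np, cv2
from scipy.spatial.transform import Rotation as R
def cal(n):
    c=viewer.get_calibration(n); f=192/np.tan(np.radians(c["vfov"])/2)
    return np.array([[f,0,c["cx"]],[0,f,c["cy"]],[0,0,1]]),c["dist_coeffs"],np.array(c["eye"]),R.from_quat(c["attitude"]).as_matrix()
def ray(px,z,C):
    K,d,e,A=C
    p=cv2.undistortPoints(np.array(px,float).reshape(-1,1,2),K,d).reshape(-1,2)
    r=np.c_[p,np.ones(len(p))]@A.T
    return e+r*((z-e[2])/r[:,2])[:,None]
def proj(P,C):
    K,d,e,A=C
    return cv2.projectPoints(np.array(P,float).reshape(-1,1,3),cv2.Rodrigues(A.T)[0],-A.T@e,K,d)[0].reshape(-1,2)
def down(yaw):  # tool z down, jaw (tool x) along world yaw
    x=np.array([np.cos(yaw),np.sin(yaw),0]); z=np.array([0,0,-1.])
    return R.from_matrix(np.c_[x,np.cross(z,x),z]).as_quat()
def snap(n,f):
    C=cal(n); im=viewer.get_image(n); cv2.imwrite(f"pics/{f}.png",im[:,:,::-1]); np.savez(f"pics/{f}.npz",K=C[0],d=C[1],e=C[2],A=C[3]); return im,C
def load(f):
    z=np.load(f"pics/{f}.npz"); return cv2.imread(f"pics/{f}.png"),(z["K"],z["d"],z["e"],z["A"])
E
python3 - <<'E'
from h import *
np.set_printoptions(precision=3,suppress=True)
C=cal("top")
for n,p,z in [("round",(316,153),.012),("sq",(318,187),.012),("head",(361,155),.01),("hend",(362,197),.01),("pad",(183,177),.01),("drop",(168,133),.06),("jar near",(270,205),.092),("jar far",(270,137),.092),("mat",(338,173),.002)]:
    print(n,ray([p],z,C)[0])
q=manip.current_q(); 
for t in ((.5,-.2),(.55,.25)):
  for yaw in (0,np.pi/2,-np.pi/2,np.pi): print(t,yaw,manip.solve_ik([*t,.35],down(yaw)))
# wrist cam offset in tool frame
T=R.from_quat(manip.current_tcp_rot()); K=cal("wrist"); print(T.inv().apply(K[2]-manip.current_tool_pos()), T.inv().as_matrix()@K[3])
E
```

```text
round [ 0.592 -0.166  0.012]
sq [ 0.486 -0.169  0.012]
head [ 0.585 -0.306  0.01 ]
hend [ 0.453 -0.303  0.01 ]
pad [0.522 0.248 0.01 ]
drop [0.649 0.287 0.06 ]
jar near [ 0.424 -0.019  0.092]
jar far [ 0.625 -0.022  0.092]
mat [ 0.53  -0.234  0.002]
(0.5, -0.2) 0 [ 1.123  0.287 -0.967  1.658  0.243  1.324  0.116]
(0.5, -0.2) 1.5707963267948966 [ 1.257  0.365 -1.178  1.655  0.345  1.354  1.598]
(0.5, -0.2) -1.5707963267948966 [ 0.93   0.23  -0.709  1.664  0.154  1.305 -1.378]
(0.5, -0.2) 3.141592653589793 [-0.601  0.309  1.164  1.709 -0.292  1.318 -2.521]
(0.55, 0.25) 0 [ 0.375  0.603 -1.298  1.497  0.58   1.479 -0.928]
(0.55, 0.25) 1.5707963267948966 [ 0.375  0.603 -1.298  1.497  0.58   1.479  0.643]
(0.55, 0.25) -1.5707963267948966 [-0.311  0.304 -0.207  1.519  0.063  1.325 -2.094]
(0.55, 0.25) 3.141592653589793 [ 0.375  0.603 -1.298  1.497  0.58   1.479  2.213]
[-0.001 -0.08  -0.158] [[ 1.    -0.     0.001]
 [ 0.     0.955  0.296]
 [-0.001 -0.296  0.955]]
```

```bash
python3 - <<'E'
from h import *
print(manip.current_clock())
manip.move_pose([.48,-.235,.27],down(np.pi/2)); manip.sleep(.3); snap("wrist","wm"); print(manip.current_clock(),manip.current_q().round(2),manip.current_tool_pos())
manip.move_pose([.48,.235,.27],down(np.pi/2)); manip.sleep(.3); snap("wrist","wp"); print(manip.current_clock(),manip.current_q().round(2),manip.current_tool_pos())
a=cv2.imread("pics/wm.png");b=cv2.imread("pics/wp.png")
cv2.imwrite("pics/both.png",cv2.resize(np.hstack([a,b]),None,fx=.78,fy=.78,interpolation=cv2.INTER_AREA))
E
```

```text
0.1
2.1083 [ 1.3   0.43 -1.15  1.78  0.42  1.21  1.6 ] [ 0.47987238 -0.23533191  0.26989824]
4.175 [ 0.53  0.7  -1.5   1.77  0.71  1.37  0.45] [0.48022159 0.23454234 0.2699922 ]
```

View pics/both.png

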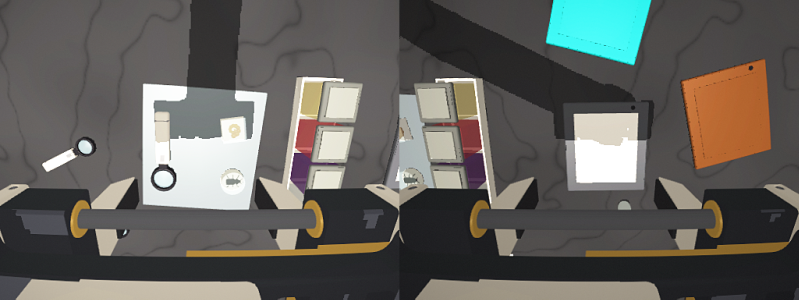

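Wrist views (right = +y, down = +x). Left, over the mat: magnifier head about (163,178), handle (162,135), round block (232,180), square block (233,129) and the smaller look-alike at (85,148). Right, over the pad: its white window is at (608,150).

```bash
cat > det.py <<'E'
from h import *
np.set_printoptions(precision=4,suppress=True)
im,C=load("wm"); hsv=cv2.cvtColor(im,cv2.COLOR_BGR2HSV)
g=cv2.cvtColor(im,cv2.COLOR_BGR2GRAY); vis=im.copy()
def big(m,x0,y0,x1,y1):
    r=np.zeros_like(m); r[y0:y1,x0:x1]=m[y0:y1,x0:x1]
    cs,_=cv2.findContours(r,cv2.RETR_EXTERNAL,cv2.CHAIN_APPROX_NONE); return max(cs,key=cv2.contourArea)
head=cv2.convexHull(big((g<75).astype(np.uint8),188,200,240,252)); 
H=ray(head[:,0],.010,C); (hx,hy),hr=cv2.minEnclosingCircle(H[:,:2].astype(np.float32)); print("head",hx,hy,hr)
print(g[225:240:3,275:325:4]); print(g[165,200:222],g[165,285:315], g[228,260:330:3])
cv2.drawContours(vis,[head],-1,(0,0,255),1)
# pad, top view and wrist
for n,f in (("top0","top"),("wp",None)):
    if f: im2=cv2.imread("pics/top0.png"); C2=cal("top"); roi=(140,130,225,225)
    else: im2,C2=load("wp"); roi=(190,110,330,260)
    h2=cv2.cvtColor(im2,cv2.COLOR_BGR2HSV); m=(h2[:,:,2]>(200 if f else 165)).astype(np.uint8)
    c=big(m,*roi); rc=cv2.minAreaRect(ray(c[:,0],.01,C2)[:,:2].astype(np.float32)); print(n,rc,cv2.contourArea(c))
crop=vis[110:270,180:340]; cv2.imwrite("pics/crop1.png",cv2.resize(crop,None,fx=3.6,fy=3.6,interpolation=cv2.INTER_CUBIC))
E
python3 det.py
```

```text
head 0.5830788612365723 -0.30175307393074036 0.029259582981467247
[[239 238 248 214 222 250 244 252 251 125 234 235 236]
 [238 238 242 252 255 255 253 231 251 247 235 234 236]
 [237 236 249 251 136 143 139 141 155 245 232 233 237]
 [237 236 249 251 136 141 137 136 230 237 232 233 244]
 [235 236 255 250 255 255 255 229 250 252 232 232 253]]
[218 222 220 221 221 221 220 221 221 223 222 220 223 222 217 211 204 161
 115 122 122 124] [254 253 252 252 252 252 253 248 228 227 225 220 252 255 251 239 243 245
 226 217 218 217 238 254 253 252 252 255 235 236] [239 239 239 238 238 238 238 237 210 252 255 212 255 253 255 254 251 247
 234 235 234 236  86  96]
top0 ((0.5244098901748657, 0.25094670057296753), (0.14506210386753082, 0.12400288879871368), 0.46784886717796326) 1759.5
wp ((0.5239852666854858, 0.24612385034561157), (0.14079062640666962, 0.13919039070606232), 1.011294960975647) 7084.5
```

View pics/crop1.png

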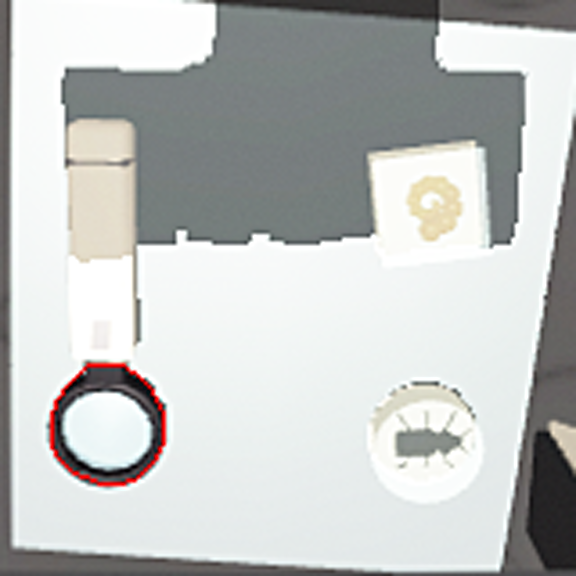

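The crop confirms the choice: round disc with the beetle at crop (425,441), square block with the snail at (428,203), and the large magnifier with its head at (108,430) and handle axis at x≈101. I'll refine the pad and compute the positions.

```bash
python3 - <<'E'
from h import *
np.set_printoptions(precision=4,suppress=True,linewidth=200)
im,C=load("wm")
f=lambda x,y:(180+x/3.6,110+y/3.6)
for n,p,z in [("round",f(425,441.5),.012),("sq",f(429,203),.012),("head",f(108,429.5),.009),("hmid",f(101.5,210),.014),("hend",f(101,119),.016)]: print(n,ray([p],z,C)[0])
im2,C2=load("wp"); g=cv2.cvtColor(im2,cv2.COLOR_BGR2GRAY)
print("row215",g[215,200:330:2]);print("row150",g[150,200:330:2]);print("col265",g[120:260:2,265]); print("col245",g[120:260:2,245])
t=cv2.imread("pics/top0.png",0); print("top row",t[177,150:215]); print(t[140:212,183])
E
```

```text
round [ 0.591  -0.1618  0.012 ]
sq [ 0.4842 -0.1651  0.012 ]
head [ 0.5864 -0.3018  0.009 ]
hmid [ 0.4865 -0.2993  0.014 ]
hend [ 0.4493 -0.2975  0.016 ]
row215 [ 70  68  66  63  57  63  68 109 159 156 157 157 150 255 255 255 255 255 255 255 255 255 255 255 255 255 255 255 255 255 255 255 255 255 255 255 255 255 255 255 255 255 255 255 255 255 255 255 255
 255 255 255 159 144 146 147 145 130  75  79  79  78  79  78  79]
row150 [ 39  39  41  40  40  50  68  67  65  65  65  52 197 216 216 215 215 215 216 216 216 214 217 214 215 217 215 216 215 215 215 215 214 216 217 215 216 216 215 216 214 216 215 216 216 215 216 215 216
 216 216 215 219 105  62  65  66  66  63  68  36  38  36  74  63]
col265 [ 37  39  38  38  42  37  63  67  65  67  66  67  45 222 215 216 216 216 218 216 215 215 214 213 212 214 212 215 214 214 214 214 214 255 255 255 255 255 255 255 255 255 255 255 255 255 255 255 255
 255 255 255 255 255 255 255 255 120 138 139 138 141  77  78  78  79  78  76  75  67]
col245 [ 39  38  39  39  39  36  63  66  67  68  68  67  48 227 215 216 215 214 215 216 217 214 215 214 214 214 213 213 215 206 255 255 255 255 255 255 255 255 255 255 255 255 255 255 255 255 255 255 255
 255 255 255 255 255 255 255 255 217 139 140 141 140  84  76  78  76  79  74  77  77]
top row [107 107 109 111 111 107 109 155 162 163 162 158 180 255 255 255 255 255 255 255 255 255 255 255 255 255 255 255 255 255 255 255 255 255 255 255 255 255 255 255 255 255 255 255 255 255 255 255 255
 255 255 255 206 177 180 183 183 135 116 120 121 119 116 113 113]
[103 104 106 107 109 109 110 110 126 154 162 162 157 171 254 255 255 255 255 255 255 255 255 255 255 255 255 255 255 255 255 255 255 255 255 255 255 255 255 255 255 255 255 255 255 255 255 255 255
 255 255 255 255 255 255 255 255 255 255 235 177 176 180 180 166 130 116 117 116 116 115 114]
```

```bash
python3 - <<'E'
from h import *
np.set_printoptions(precision=4,suppress=True)
im,C=load("wp"); g=cv2.cvtColor(im,cv2.COLOR_BGR2GRAY)
m=(g>185).astype(np.uint8); r=np.zeros_like(m); r[110:260,205:325]=m[110:260,205:325]
c=max(cv2.findContours(r,0,cv2.CHAIN_APPROX_NONE)[0],key=cv2.contourArea)
rc=cv2.minAreaRect(ray(c[:,0],.01,C)[:,:2].astype(np.float32)); print(rc)
b=np.array([.591,-.162]); o=down(0)
effector.open_jaws()
manip.move_pose([*b,.15],o); manip.servo_line([*b,.007],vel=.12); print(manip.current_tool_pos(),manip.current_force())
effector.close(15); print(manip.current_finger_gap()); 
manip.servo_line([*b,.20],vel=.15); print(manip.current_finger_gap(),manip.current_force(),manip.current_clock())
snap("scene","s1"); snap("wrist","w1")
E
```

```text
((0.5239596962928772, 0.25404518842697144), (0.14080440998077393, 0.12259870022535324), 0.7232851386070251)
[ 0.5918 -0.1621  0.0079] [-0.6209 -0.2613 -0.1044]
0.04736975450829582
0.047460636722892094 [-0.8008 -0.9688 -0.5252] 9.5167
```

```bash
python3 - <<'E'
from h import *
np.set_printoptions(precision=4,suppress=True)
p=[.524,.2525]; o=down(np.pi/2)
manip.move_pose([*p,.2],o); manip.servo_line([*p,.04],vel=.15); f0=manip.current_force()
z=.04
print(manip.current_tool_pos(),f0)
manip.servo_line([*p,.0175],vel=.05); z=.0175
while z>.010:
    f=manip.current_force()
    if f[2]-f0[2]>2: break
    z-=.001; manip.servo_line([*p,z],vel=.02)
print(z,manip.current_tool_pos(),manip.current_force())
effector.open_jaws(); manip.sleep(.2)
manip.servo_line([*p,.12],vel=.15); print(manip.current_finger_gap(),manip.current_clock())
manip.move_pose([.42,p[1],.27],o); manip.sleep(.2); snap("wrist","w2"); snap("top","t2"); print(manip.current_clock())
w=cv2.imread("pics/w2.png")[60:270,150:360]; t=cv2.imread("pics/t2.png")[110:220,140:250]
cv2.imwrite("pics/c2.png",np.hstack([cv2.resize(w,(400,400)),cv2.resize(t,(400,400))]))
E
```

```text
[0.5246 0.2531 0.041 ] [-0.6482 -0.2151 -0.5842]
0.014499999999999999 [0.5242 0.2526 0.015 ] [-0.7005 -0.8784  5.0713]
0.09178258212581014 15.6583
16.7167
```

View pics/c2.png

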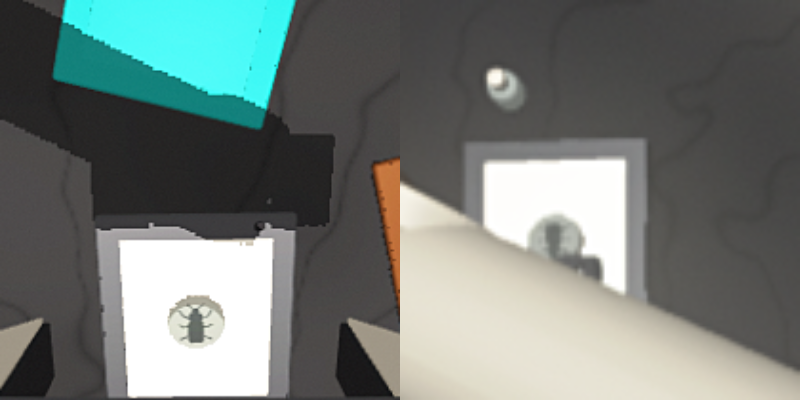

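The left crop shows the block with its beetle sitting on the white window, outline centre (196,322) with window edges at x=120 and 271, so it is centred. In the right crop the arm hides part of the top view. Next the magnifier.

```bash
python3 - <<'E'
from h import *
np.set_printoptions(precision=4,suppress=True)
im,C=load("w2"); print("block",ray([(252.9,229.05)],.02,C))
a=np.radians(-1.7); d=np.array([np.cos(a),np.sin(a)]); g=np.array([.5864,-.3018])-.075*d; o=down(np.pi/2+a)
manip.move_pose([*g,.2],o); manip.servo_line([*g,.006],vel=.12); print(manip.current_tool_pos())
effector.close(40); print(manip.current_finger_gap(),manip.current_force())
manip.servo_line([*g,.20],vel=.12); manip.sleep(.2); print(manip.current_finger_gap(),manip.current_force(),manip.current_wrist_torque(),manip.current_clock())
T=R.from_quat(manip.current_tcp_rot()); p=manip.current_tool_pos(); print(p)
im,C=snap("wrist","w3"); 
# predicted head outline if held as grasped
c=np.array([.5864,-.3018]); t=np.linspace(0,2*np.pi,40)
np.savez("pics/w3pose.npz",p=p,q=manip.current_tcp_rot())
v=im[:,:,::-1].copy()
zb=p[2]-.006+.002
off=p[:2]-g
for z in (zb,zb+.014):
    P=np.c_[c[0]+off[0]+.026*np.cos(t),c[1]+off[1]+.026*np.sin(t),0*t+z]
    cv2.polylines(v,[proj(P,C).astype(int)],True,(0,0,255),1)
cv2.imwrite("pics/v3.png",v)
s,_=snap("scene","s3")
E
```

```text
block [[0.5205 0.2538 0.02  ]]
[ 0.512  -0.2999  0.0067]
0.02563025684029871 [-0.327  -0.3962  0.1671]
0.025732003739850615 [-0.7308 -0.0193 -0.7247] [ 0.0604 -0.1785 -0.0374] 23.525
[ 0.5113 -0.2994  0.1996]
```

View pics/v3.png

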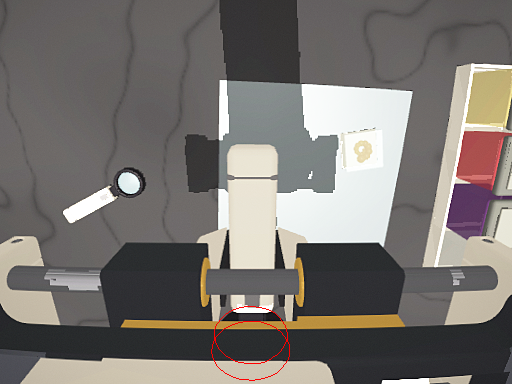

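The wrist view shows the handle held straight (end at (251,145)), while the gripper hides the head. I'll carry it over the jars and measure lens and block together with the scene camera.

```bash
python3 - <<'E'
from h import *
np.set_printoptions(precision=4,suppress=True)
im,C=load("w2"); g=cv2.cvtColor(im,cv2.COLOR_BGR2GRAY)
m=np.zeros_like(g); s=(slice(195,262),slice(220,285)); m[s]=(g[s]<235)
c=max(cv2.findContours(m,0,cv2.CHAIN_APPROX_NONE)[0],key=cv2.contourArea); H=cv2.convexHull(c)[:,0]
Q=ray(H,.02,C)[:,:2]; print("block extents",Q.min(0),Q.max(0),(Q.min(0)+Q.max(0))/2)
a=np.radians(-1.7); b=np.array([.5225,.253]); d=np.array([np.cos(a),np.sin(a)]); t=b-.075*d
manip.servo_line([t[0],t[1],.2],vel=.15); print(manip.current_clock(),manip.current_force())
manip.servo_line([t[0],t[1],.13],vel=.1); manip.sleep(.3)
print(manip.current_tool_pos(),manip.current_q(),manip.current_clock())
im,C=snap("scene","s4"); snap("top","t4"); snap("wrist","w4")
cv2.imwrite("pics/c4.png",cv2.resize(im[190:310,270:390,::-1],None,fx=5,fy=5,interpolation=cv2.INTER_CUBIC))
E
```

```text
block extents [0.4973 0.2308] [0.5426 0.2757] [0.5199 0.2532]
27.5 [ 0.8496  0.8567 -1.1666]
[0.4478 0.2553 0.1304] [ 0.2839  0.6222 -1.1093  1.9568  0.6734  0.9923  0.3924] 28.65
```

View pics/c4.png

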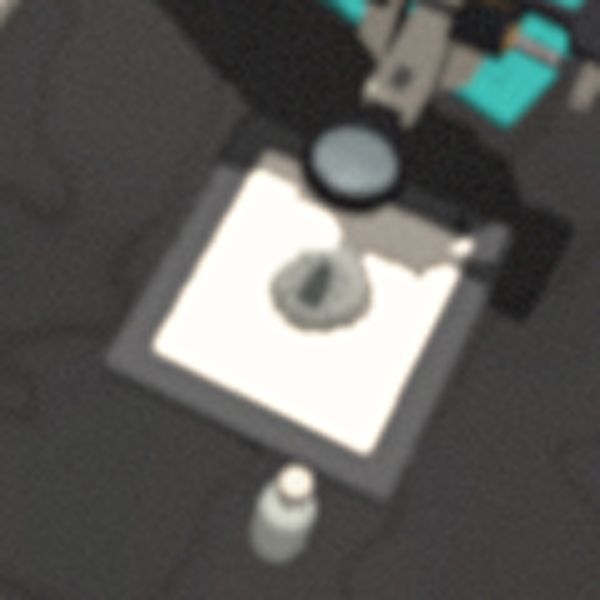

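```bash
python3 - <<'E'
from h import *
np.set_printoptions(precision=4,suppress=True)
im,C=load("s4"); f=lambda x,y:(270+(x+.5)/5-.5,190+(y+.5)/5-.5)
p=np.array([.4478,.2553,.1304]); a=np.radians(-1.7); d=np.array([np.cos(a),np.sin(a),0])
L=p+.075*d; L[2]=p[2]-.004+.007
print("lens pred",L,"px",(proj([L],C)[0]-[270,190])*5)
g=cv2.cvtColor(im,cv2.COLOR_BGR2GRAY); big=cv2.resize(im[190:310,270:390],None,fx=5,fy=5,interpolation=cv2.INTER_CUBIC); G=cv2.cvtColor(big,cv2.COLOR_BGR2GRAY)
m=np.zeros_like(G); s=(slice(115,205),slice(300,408)); m[s]=G[s]>85
c=max(cv2.findContours(m,0,cv2.CHAIN_APPROX_NONE)[0],key=cv2.contourArea); e=cv2.fitEllipse(c); print("lens ell",e,"->",ray([f(*e[0])],L[2],C))
t=np.linspace(0,2*np.pi,60)
for rr in (.020,.0185):
  P=np.c_[L[0]+rr*np.cos(t),L[1]+rr*np.sin(t),0*t+L[2]]; print("pred ell",cv2.fitEllipse(((proj(P,C)-[270,190])*5).astype(np.float32)))
m=np.zeros_like(G); s=(slice(235,345),slice(255,385)); m[s]=G[s]<225
c=max(cv2.findContours(m,0,cv2.CHAIN_APPROX_NONE)[0],key=cv2.contourArea); H=cv2.convexHull(c)
x,y,w,h=cv2.boundingRect(H); print("block bb",x,y,w,h,ray([f(x+w/2,y+h/2)],.02,C))
for z,bc in ((0,(.5225,.253)),(1,(.5199,.2532))):
  P=np.vstack([np.c_[bc[0]+.024*np.cos(t),bc[1]+.024*np.sin(t),0*t+zz] for zz in (.01,.03)]); q=(proj(P,C)-[270,190])*5; print("pred bb",bc,q.min(0),q.max(0))
print("window corners",ray([f(155,348),f(370,454)],.01,C), ray([f(262,168),f(468,262)],.01,C))
# handle-end check in wrist
im,C=load("w4"); 
for pitch in (-8,0,8):
  r=np.radians(pitch); 
  E=[p+d*(-.060*np.cos(r)) + np.array([0,0,.006-.060*np.sin(r)*-1+zz]) for zz in (-.010,.010)]
  print(pitch,proj(E,C))
cv2.imwrite("pics/c4w.png",cv2.resize(im[100:340,150:360],None,fx=2.5,fy=2.5))
E
```

```text
lens pred [0.5228 0.2531 0.1334] px [349.2679 160.4184]
lens ell ((354.3497619628906, 161.0799560546875), (65.34928894042969, 84.10408020019531), 106.13750457763672) -> [[0.5213 0.254  0.1334]]
pred ell ((349.24151611328125, 160.8003387451172), (68.81770324707031, 84.38053131103516), 106.77872467041016)
pred ell ((349.2453308105469, 160.74520874023438), (63.6556282043457, 78.05200958251953), 106.77837371826172)
block bb 268 235 117 99 [[0.5214 0.2588 0.02  ]]
pred bb (0.5225, 0.253) [265.0524 229.7389] [362.6512 329.2246]
pred bb (0.5199, 0.2532) [267.5179 226.2311] [365.0317 325.5742]
window corners [[0.5944 0.1969 0.01  ]
 [0.5934 0.3178 0.01  ]] [[0.4667 0.1969 0.01  ]
 [0.4645 0.3178 0.01  ]]
-8 [[250.8465 144.441 ]
 [250.6815 149.3626]]
0 [[250.781  145.3145]
 [250.5976 150.637 ]]
8 [[250.7115 148.4659]
 [250.5076 154.5504]]
```

View pics/c4w.png

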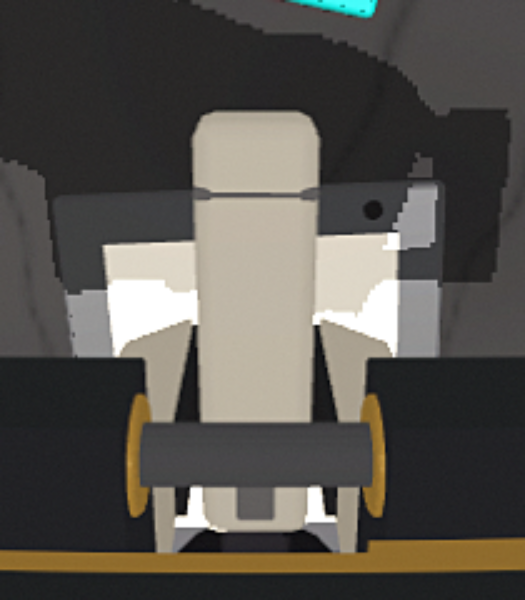

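Lens seen by the scene camera at (.521,.254), from kinematics at (.523,.253). The block estimates lie at x .520–.524, y .253–.256, all well within tolerance. The handle looks straight and level. Descending.

```bash
python3 - <<'E'
from h import *
np.set_printoptions(precision=4,suppress=True)
a=np.radians(-1.7); b=np.array([.5225,.2535]); d=np.array([np.cos(a),np.sin(a)]); t=b-.075*d
manip.servo_line([t[0],t[1],.060],vel=.05); manip.sleep(.5)
print(manip.current_tool_pos(),R.from_quat(manip.current_tcp_rot()).as_matrix()[:,2],manip.current_force(),manip.current_finger_gap(),manip.current_clock())
im,C=snap("scene","s5")
p=manip.current_tool_pos(); L=np.array([p[0]+.075*d[0],p[1]+.075*d[1],p[2]-.0047+.007]); print(L,(proj([L],C)[0]-[270,190])*5)
cv2.imwrite("pics/c5.png",cv2.resize(im[190:310,270:390,::-1],None,fx=5,fy=5,interpolation=cv2.INTER_CUBIC))
E
```

```text
[0.4475 0.2557 0.06  ] [-0. -0. -1.] [-0.5848 -0.3175 -1.1013] 0.025645278714486304 30.85
[0.5225 0.2535 0.0623] [327.0886 237.4659]
```

View pics/c5.png

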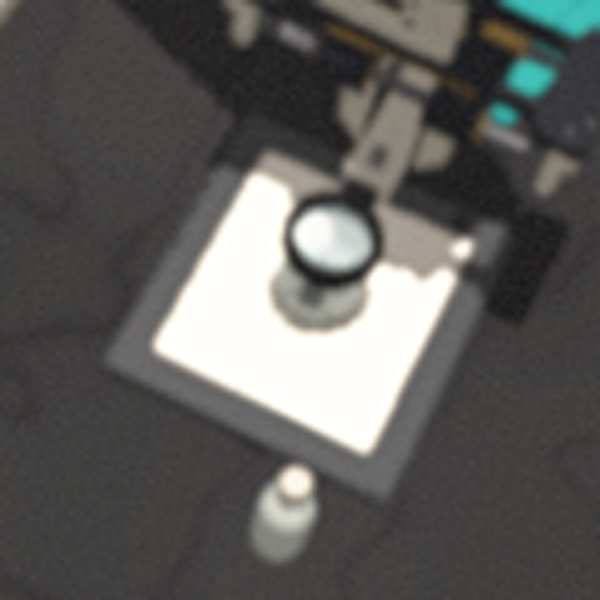

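Lens at crop (333,240) against a predicted (327,237), the same bias as seen on the block. It floats over the block in clear air, and the dropper at (285,515) is unmoved. Handing in.

```bash
python3 -c "
from h import *
a,b=cv2.imread('pics/scene0.png'),cv2.imread('pics/s5.png')
for n,(x0,y0,x1,y1) in dict(jars=(205,152,282,248),sq=(198,164,218,184),drop=(318,282,336,304)).items(): print(n,cv2.phaseCorrelate(*[cv2.cvtColor(i[y0:y1,x0:x1],6).astype(np.float64) for i in (a,b)]))
print(manip.current_joint_velocities().round(4)); manip.hand_in()"
```

```text
jars ((-0.02756251327052439, -0.030737056783792127), 0.9928492138445669)
sq ((0.3717151328960302, -0.08136739092912215), 0.8609122157518194)
drop ((0.005541852794973323, 0.23961777645474847), 0.9694151843449942)
[-0.0002  0.0014 -0.0011 -0.0012  0.     -0.0001 -0.0012]
the job is handed in; nothing more can be done
```

The round block is flat on the light pad's white window and let go. The magnifier was carried over the jars and is held still over the beetle. I handed the job in at about 31 s on the robot's clock; no verdict was reported.

**Last checks:**
- **Lens over block:** by the arm's readings the lens is at (0.5225, 0.2535) m. Its underside is at about 0.055 m, which leaves about 25 mm of clear air above the block.
- **Level and grip:** the tool is exactly vertical, the finger gap is 25.6 mm on the 26 mm handle, and the arm is at rest. The scene camera showed no pitch or roll of the lens beyond a degree or two. The wrist view of the handle was too insensitive to add anything.
- **Jars, square block, dropper:** comparing the first and last scene pictures, each moved less than 0.4 pixel, about 1 mm.

**Disagreements:**
- **Block centre:** the views put x at 0.520–0.524 m and y at 0.253–0.259 m. The largest y, from the scene camera, came from an outline that ran into the edge of the search box.
- **Window centre:** the views put it at x 0.524 m and y 0.251–0.257 m. All of these differences are inside the 10 and 12 mm tolerances.
- **Lens picture:** the scene camera saw the lens about 1 pixel from where I predicted. The block showed a similar offset, so I took it as calibration error.

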